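# Pack out the gap in the stone panel flush

## Task

A vent frame will be screwed across the gap in the sloping stone panel, so the gap needs packing up flush with the stones round it. Feel how far the grey pad in the gap lies below the stone faces, pick the wooden packers that together make up that depth, and lay them flat on the pad one on another, centred and not dropped, so that the top one is flush with the stones. Keep the spare packers away from the gap and do not disturb the other things on the table.

Things in the scene. Friction and masses are not known exactly. Their poses are not given: they have to be found in the camera images.
- panel: rigid white stone panel, 220 x 280 mm, on a fixed easel rising 30 degrees away from the robot to 175 mm above the table. A stone is missing: a gap 55 mm up the slope (x) by 140 mm across (y, left), 50 mm deep. Origin: middle of the gap's mouth, level with the stone faces; z square out of them. A grey pad 50 (x) x 32 mm (y) stands mid-gap, top parallel to the faces, 26, 30, 34 or 38 mm below them
- packer_a_mid (a point): centre of the loose wooden packer 11 mm thick (z), 50 mm long (x), 36 mm wide (y), lying flat on the table. Grip it across its width; it goes into the gap with its length up the slope. The four packers differ in thickness and width: 11 x 36, 15 x 42, 19 x 48, 23 x 54 mm
- packer_b_mid (a point): centre of the loose wooden packer 15 mm thick (z), 50 mm long (x), 42 mm wide (y), lying flat on the table. Grip it across its width; it goes into the gap with its length up the slope. The four packers differ in thickness and width: 11 x 36, 15 x 42, 19 x 48, 23 x 54 mm
- packer_c_mid (a point): centre of the loose wooden packer 19 mm thick (z), 50 mm long (x), 48 mm wide (y), lying flat on the table. Grip it across its width; it goes into the gap with its length up the slope. The four packers differ in thickness and width: 11 x 36, 15 x 42, 19 x 48, 23 x 54 mm
- packer_d_mid (a point): centre of the loose wooden packer 23 mm thick (z), 50 mm long (x), 54 mm wide (y), lying flat on the table. Grip it across its width; it goes into the gap with its length up the slope. The four packers differ in thickness and width: 11 x 36, 15 x 42, 19 x 48, 23 x 54 mm
- chip: bystander: small white stone chip, 34 x 24 x 12 mm; origin under its centre
- putty_knife: bystander: flat-bladed putty knife lying down
- tape_measure: bystander: black boxy tape measure, 65 x 40 x 60 mm; origin under its centre
- pencil: bystander: flat wooden pencil, 160 mm long, 8 mm thick; origin under its centre
- filler_jar: bystander: grey jar with white cap, 72 mm across, 90 mm tall; origin under its centre
- sanding_block: bystander: cork sanding block, 100 x 65 x 28 mm; origin under its centre
- stone_strip: bystander: loose white stone strip, 160 x 50 x 24 mm; origin under its centre
- packer_a: the same 11 mm packer; origin under its centre
- packer_b: the same 15 mm packer; origin under its centre
- packer_c: the same 19 mm packer; origin under its centre
- packer_d: the same 23 mm packer; origin under its centre
Things that resemble listed ones, but are neither listed nor needed, are in the scene too. What is shaped like the packer_a but green is not meant.

How it is judged:
By the outcome, as a careful person would: the job done as asked, in the order asked, and still so for the second after the job is handed in, with the robot touching nothing.
It also fails if it takes over 67 s, if anything falls off the work surface, if the arm or the gripper's body presses on something with over 40 N, if the wrist force passes 120 N, or if a joint passes its speed limit or range.

## Robot

A 6-joint arm with a two-finger parallel gripper is mounted at the origin on the work surface. World frame = base frame: x ahead of the robot, y to its left, z up, the work surface at z = 0. Lengths are in m, angles in rad, forces in N, time in s.
With the tool pointing down it reaches from about 0.375 to 0.9 m from the base axis. Payload 3.1 kg.
Tool frame: the origin (TCP) lies between the finger pads; the fingertips stand 19 mm ahead of it and the grasp point (between the pads) is the TCP; z points along the fingers, y is the direction in which the jaws open and shut (so a half turn about z gives the same grasp; the last joint's range is limited). The gripper opens to 85 mm and grips with 20 to 120 N. Pads are 22 mm wide; open, the fingers measure 114 mm over their backs; the gripper's body (76 mm by 85 mm) begins 54 mm behind the grasp point. The pads swing forward as they close: fully open they stand 13 mm farther back than shut.
Start: joints at [-1.385, 0.527, 1.433, -0, 1.181, -0.178], TCP at [0.222, -0.584, 0.25] pointing down, gripper open.
Joint ranges: [-3.08, 3.08], [-0.75, 2.2], [0.22, 2.44], [-1.43, 4.57], [0, 2.65], [-2.85, 2.85]. Speed limits (rad/s): [2.79, 2.79, 3.14, 3.14, 3.14, 3.14].

## Interface

Orientations are given as a unit quaternion [x, y, z, w].
In Python, from station import manip, optics, job gives the robot as it stands.
- The arm moves only by the shell command python3 -m inch 'ROWS' [OPENING] [FORCE]. ROWS is JSON, one flat list of numbers, 4 for each row, row after row: the shift along the world's x, y, z in cm, then the turn about the world's z in rad. A call has 1 to 20 rows; each row shifts and turns the commanded pose from where the row before left it; what a row does not reach is not made up. A row lasts 1/8 s, in which the tool goes at most 62.5 mm and 10.7 degrees, less where a joint would pass 70% of its speed; a pose out of reach is approached as far as the arm can. A call with a gripper value outside its range is refused whole. OPENING is the opening in per cent of the stroke, from 0 (shut) to 100 (fully open), set as the call begins (- or left out, the last holds). The fingers move at their own pace and stop on an object; FORCE is the grip in N (left out, the last holds). Time passes only in rows, so rows that do not move let the fingers close. It gives the time, the measured TCP pose, the force and the opening at its end, in the units of the state.
- manip.sense(): the state, without advancing time (a new reading comes with each control period).
- optics.snapshot(name): name is "side" or "top"; returns (picture, depth): 480x640x3 uint8, red, green, blue; 480x640 float32, m along the optical axis (not along the pixel's ray), 0 where there is no reading.
- optics.camera_model(name): a dict with "mtx" (3x3 intrinsics, pixels), "dist_coeffs" ([k1, k2, p1, p2, k3] as OpenCV has them; the pictures are not rectified), "camera_from_world" (4x4, takes a point from world to camera coordinates). Camera axes: x right, y up, looking along -z (the intrinsics and any distortion apply to the point x, -y, -z); pixel columns grow to the right and rows downward; lengths in m; the calibration is good to about 2 mm. A picture is of the moment at which its call begins. camera_model takes no time and is no camera call.
- job.sign_off(): hands the job in, once; it reports no verdict.
The state is a dict: "t": time; "q": joint angles; "qd": joint speeds; "tau": joint torques, N m; "tcp_pos": TCP position; "tool_rot": TCP orientation; "force": force on the tool from outside, world axes, zero at the start; "ft_torque": the same for the moment, N m; "finger_gap": opening from 0.0 (shut) to 1.0 (fully open).
Only numpy, scipy, OpenCV 4.12 (cv2) and the standard library are available. Lean on these libraries where they do the work, as an engineer would, in place of code of your own. Each camera call takes 0.05 s, during which the arm holds its last target.

## Working session

There is one attempt and no reset: what is moved stays moved. The work goes in short steps, Python scripts to look and compute and a shell command to move; the robot and the scene stay as the last step left them, time stands still between calls to the robot, and variables do not carry over. Pictures are saved under pics/ and viewed, and the job is handed in when it is done.

```bash
ls; mkdir -p pics; python3 - <<'E'
from station import manip, optics, job
import cv2,numpy as np
print(manip.sense())
for n in("side","top"):
    p,d=optics.snapshot(n); cv2.imwrite(f"pics/{n}0.png",p[:,:,::-1]); np.savez(f"{n}0.npz",p=p,d=d)
    m=optics.camera_model(n); print(n,{k:np.round(v,4).tolist() for k,v in m.items()})
E
```

```text
pics
{'t': 0.0, 'q': array([-1.38548944e+00,  5.28479374e-01,  1.43390020e+00,  8.52659812e-06,
        1.18139062e+00, -1.78502342e-01]), 'qd': array([-0.00195632, -0.00035168,  0.00105023, -0.0011169 , -0.00097645,
       -0.00057438]), 'tau': array([ 2.45730587e-05, -4.42348301e+01, -1.78024596e+01, -2.23095635e-04,
        8.48617055e-03,  7.24711725e-06]), 'tcp_pos': array([ 0.22230042, -0.58341091,  0.24932613]), 'tool_rot': array([ 9.83500637e-01,  1.80901386e-01,  2.38050655e-07, -1.08877836e-03]), 'force': array([-0.17994855, -0.32508149,  0.25887217]), 'ft_torque': array([ 0.0298101 , -0.01788156, -0.02995037]), 'finger_gap': 0.9966528840505967}
side {'mtx': [[569.8203, 0.0, 317.9156], [0.0, 569.8203, 239.475], [0.0, 0.0, 1.0]], 'dist_coeffs': [0.0516, 0.0, 0.0, 0.0, 0.0], 'camera_from_world': [[0.9979, -0.0617, 0.0175, -0.5149], [0.0366, 0.771, 0.6358, -0.0314], [-0.0527, -0.6339, 0.7716, -1.4919], [0.0, 0.0, 0.0, 1.0]]}
top {'mtx': [[454.0796, 0.0, 313.8363], [0.0, 454.0796, 230.4189], [0.0, 0.0, 1.0]], 'dist_coeffs': [-0.0142, 0.0, 0.0, 0.0, 0.0], 'camera_from_world': [[-0.0138, -0.9996, -0.0242, -0.0491], [0.9959, -0.0159, 0.0885, -0.5352], [-0.0889, -0.0229, 0.9958, -1.3083], [0.0, 0.0, 0.0, 1.0]]}
```

View pics/side0.png

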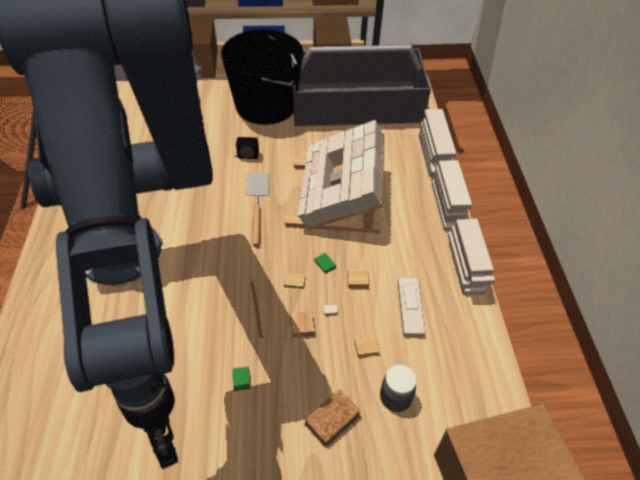

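View pics/top0.png

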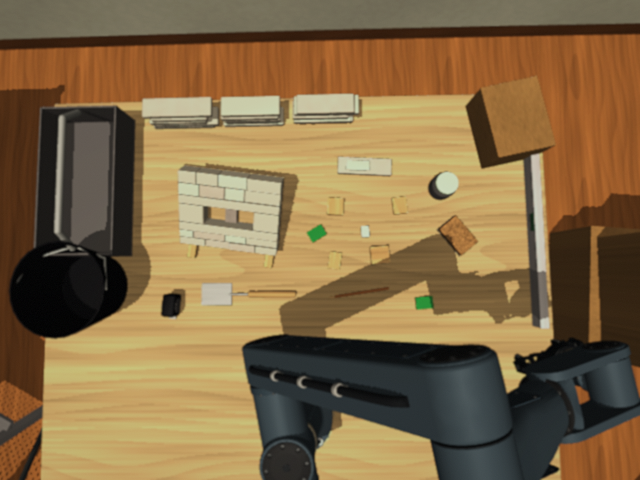

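The side view shows the gapped panel around (345,172), the packers at (294,281), (358,278), (303,323) and (367,347), and the chip at (330,310). The top view has the panel around (232,212), the packers at (335,205), (400,205), (335,260) and (380,253), and green decoys at (316,233) and (424,302). Next I'll deproject these.

```bash
cat > h.py <<'E'
import numpy as np,cv2
from station import manip, optics, job
def cloud(n,d):
    m=optics.camera_model(n); K=np.array(m['mtx']);D=np.array(m['dist_coeffs']);T=np.linalg.inv(np.array(m['camera_from_world']))
    v,u=np.mgrid[0:480,0:640]
    uv=np.stack([u.ravel(),v.ravel()],1).astype(np.float64)[:,None]
    n_=cv2.undistortPoints(uv,K,D)[:,0]
    z=d.ravel()
    P=np.stack([n_[:,0]*z,-n_[:,1]*z,-z],1)@T[:3,:3].T+T[:3,3]
    P[z==0]=np.nan
    return P.reshape(480,640,3)
def proj(n,X):
    m=optics.camera_model(n); K=np.array(m['mtx']);D=np.array(m['dist_coeffs']);T=np.array(m['camera_from_world'])
    C=np.atleast_2d(X)@T[:3,:3].T+T[:3,3]
    C=C*[1,-1,-1]
    return cv2.projectPoints(C,np.zeros(3),np.zeros(3),K,D)[0][:,0]
E
python3 - <<'E'
from h import *
for n in("top","side"):
    f=np.load(n+"0.npz");p,d=f['p'],f['d'];P=cloud(n,d);np.save(n+"P0.npy",P)
    pts=dict(top=[(335,205),(400,205),(335,260),(380,253),(365,231),(316,233),(300,270),(430,230)],side=[(294,281),(358,278),(303,323),(367,347),(330,310),(324,263),(290,350),(400,340)])[n]
    for u,v in pts: print(n,u,v,np.round(np.nanmedian(P[v-1:v+2,u-1:u+2].reshape(-1,3),0),4))
    # blobs by height 
    z=P[:,:,2]; ok=(z>0.006)&(z<0.035)&(P[:,:,0]>.3)&(P[:,:,0]<.9)&(P[:,:,1]>-.4)&(P[:,:,1]<.06)
    k,l,s,c=cv2.connectedComponentsWithStats(ok.astype(np.uint8))
    for i in range(1,k):
        if s[i,4]>30:
            q=P[l==i]; r=cv2.minAreaRect(q[:,:2].astype(np.float32)*1000)
            print(i,np.round(c[i]),s[i,4],np.round(r[0]),np.round(r[1]),round(r[2]),'z',np.round(np.nanmedian(q[:,2]),4),p[l==i].mean(0).round())
for n,sl in(("top",np.s_[150:270,165:300]),("side",np.s_[110:240,280:400])):
    f=np.load(n+"0.npz");p=f['p'][sl][:,:,::-1]
    cv2.imwrite(f"pics/{n}crop.png",cv2.resize(p,None,fx=4.5,fy=4.5,interpolation=cv2.INTER_CUBIC))
E
```

```text
top 335 205 [ 0.6096 -0.1205  0.0183]
top 400 205 [ 0.6067 -0.3129  0.0126]
top 335 260 [ 0.4472 -0.1178  0.0112]
top 380 253 [ 0.4654 -0.2485  0.0233]
top 365 231 [ 0.5313 -0.2078  0.012 ]
top 316 233 [ 0.5276 -0.0631  0.0101]
top 300 270 [ 0.4194 -0.0139  0.002 ]
top 430 230 [ 0.5321 -0.4017 -0.0009]
2 [280. 120.] 69 [874.  38.] [26. 47.] 64 z 0.0177 [122. 114.  92.]
6 [343. 120.] 42 [ 860. -142.] [20. 80.] 18 z 0.027 [119. 110.  87.]
11 [309. 122.] 56 [858. -47.] [95.  5.] 89 z 0.0285 [122. 108.  82.]
65 [364. 166.] 923 [ 728. -210.] [163.  56.] 86 z 0.0201 [195. 192. 160.]
112 [399. 205.] 254 [ 607. -310.] [51. 43.] 7 z 0.0141 [196. 164.  95.]
114 [335. 206.] 275 [ 607. -121.] [48. 50.] 89 z 0.0184 [199. 169.  98.]
150 [316. 233.] 198 [528. -63.] [36. 50.] 31 z 0.0103 [ 60. 142.  59.]
154 [364. 231.] 87 [ 530. -205.] [33. 24.] 0 z 0.0109 [197. 204. 175.]
178 [379. 254.] 327 [ 461. -248.] [50. 61.] 7 z 0.0225 [184. 144.  83.]
187 [334. 260.] 198 [ 447. -115.] [37. 53.] 81 z 0.0106 [199. 172. 100.]
230 [378. 289.] 47 [ 359. -239.] [ 8. 66.] 8 z 0.0089 [93. 58. 31.]
233 [285. 294.] 
[... 817 characters left out ...]
8. -68.] [44. 58.] 41 z 0.0115 [ 62. 129.  63.]
171 [357. 278.] 378 [ 607. -124.] [52. 50.] 88 z 0.0193 [196. 156. 107.]
186 [293. 280.] 251 [ 447. -119.] [40. 51.] 80 z 0.0116 [209. 170. 115.]
196 [469. 288.] 160 [ 871. -166.] [32. 64.] 44 z 0.021 [111. 100.  87.]
217 [411. 307.] 1246 [ 730. -210.] [170.  57.] 85 z 0.0215 [210. 195. 174.]
220 [256. 309.] 159 [ 354. -199.] [ 11. 161.] 8 z 0.0089 [93. 60. 39.]
324 [330. 309.] 134 [ 531. -212.] [34. 27.] 2 z 0.0127 [205. 193. 170.]
342 [302. 324.] 509 [ 461. -247.] [50. 69.] 4 z 0.0234 [175. 134.  90.]
453 [366. 346.] 426 [ 608. -312.] [52. 53.] 5 z 0.0159 [204. 162. 110.]
614 [241. 377.] 337 [ 321. -374.] [37. 53.] 1 z 0.0117 [ 63. 132.  65.]
```

View pics/topcrop.png

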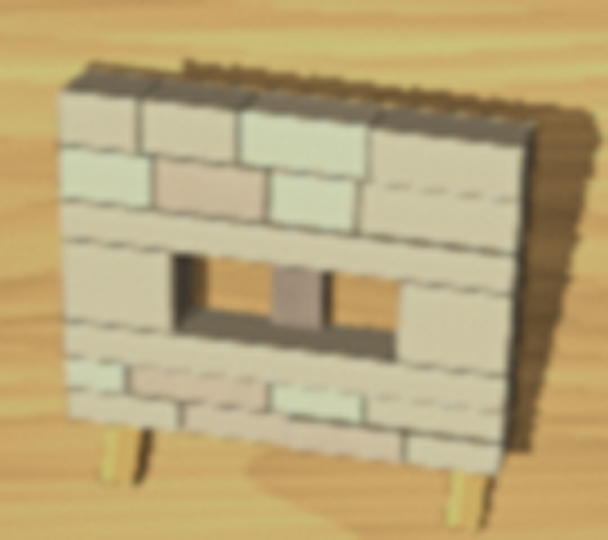

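View pics/sidecrop.png

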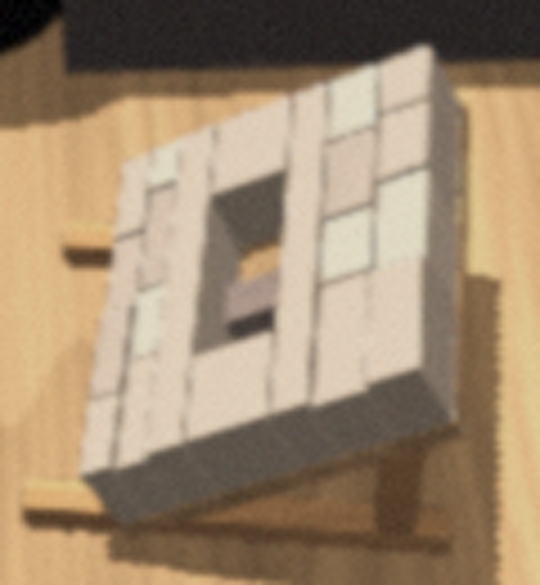

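```bash
python3 - <<'E'
from h import *
from scipy.ndimage import binary_fill_holes
for n in("top","side"):
    P=np.load(n+"P0.npy"); X=P.reshape(-1,3)
    # seed: plane near panel via RANSAC
    reg=(P[:,:,0]>.42)&(P[:,:,0]<.78)&(P[:,:,1]>-.02)&(P[:,:,1]<.38)&(P[:,:,2]>.04)&(P[:,:,2]<.2)
    Q=P[reg]; rng=np.random.default_rng(0);best=(0,)
    for _ in range(400):
        a=Q[rng.choice(len(Q),3,0)]; nn=np.cross(a[1]-a[0],a[2]-a[0]); L=np.linalg.norm(nn)
        if L<1e-6: continue
        nn/=L; c=(abs((Q-a[0])@nn)<.0025).sum()
        if c>best[0]: best=(c,nn,a[0])
    _,nn,a=best
    for _ in range(3):
        I=Q[abs((Q-a)@nn)<.003]; a=I.mean(0); nn=np.linalg.svd(I-a)[2][2]
    nn*=np.sign(nn[2]); 
    ydir=np.cross([0,0,1],nn); 
    print(n,'n',nn.round(4),'tilt',np.degrees(np.arccos(nn[2])),'yaw',np.degrees(np.arctan2(-nn[1],-nn[0])),'rms',((I-a)@nn).std(),len(I))
    # panel frame
    ex=np.array([-nn[0],-nn[1],0]); ex-=ex@nn*nn; ex/=np.linalg.norm(ex); ey=np.cross(nn,ex)
    on=reg&(abs((P-a)@nn)<.004)
    k,l,s,c=cv2.connectedComponentsWithStats(on.astype(np.uint8)); i=1+s[1:,4].argmax(); on=l==i
    uv=np.stack([(P-a)@ex,(P-a)@ey],-1)
    r=cv2.minAreaRect((uv[on]*1000).astype(np.float32)); print('outer rect',r, 'center',(a+r[0][0]/1e3*ex+r[0][1]/1e3*ey).round(4))
    # intersect pixel rays of hole with plane: gap pixels
    hole=binary_fill_holes(on)&~on
    k,l,s,c=cv2.connectedComponentsWithStats(hole.astype(np.uint8)); i=1+s[1:,4].argmax(); hole=l==i
    cam=np.linalg.inv(np.array(optics.camera_model(n)['camera_from_world']))[:3,3]
    dr=P[hole]-cam; tt=((a-cam)@nn)/(dr@nn); H=cam+dr*tt[:,None]
    hv=np.stack([(H-a)@ex,(H-a)@ey],1)*1e3
    hv=hv[~np.isnan(hv).any(1)]
    r=cv2.minAreaRect(hv.astype(np.float32)); cc=(a+r[0][0]/1e3*ex+r[0][1]/1e3*ey); print('hole',r,s[i,4],'mouth centre',cc.round(4), 'bbox ctr',np.round((hv.min(0)+hv.max(0))/2,1), (hv.max(0)-hv.min(0)).round(1))
    # depths of hole pixels
    dd=-((P[hole]-a)@nn)*1e3; w=(P[hole]-cc); hx=w@ex*1e3; hy=w@ey*1e3
    print('mid depths', np.round(sorted(dd[(abs(hy)<13)&(dd>15)&(dd<55)]),0).tolist())
    m=(dd>22)&(dd<43)&(abs(hy)<22); print('pad y',np.percentile(hy[m],[2,50,98]).round(1),'x',np.percentile(hx[m],[2,50,98]).round(1),'d',np.median(dd[m]))
E
```

```text
top n [-0.4954  0.0706  0.8658] tilt 30.02571466635307 yaw -8.115458692637777 rms 0.0016333385224778555 4341
outer rect ((-7.888702392578125, -1.0428009033203125), (277.7484436035156, 221.3696746826172), 89.99532318115234) center [0.5753 0.1759 0.1163]
hole ((-16.853221893310547, 2.0400161743164062), (151.20989990234375, 66.80635070800781), 88.89376831054688) 930 mouth centre [0.5681 0.1801 0.1118] bbox ctr [-16.2   2.1] [ 67.5 151.5]
mid depths [15.0, 15.0, 17.0, 17.0, 18.0, 18.0, 18.0, 19.0, 19.0, 19.0, 20.0, 21.0, 21.0, 22.0, 22.0, 22.0, 23.0, 23.0, 23.0, 23.0, 23.0, 24.0, 24.0, 24.0, 24.0, 24.0, 25.0, 25.0, 25.0, 25.0, 25.0, 25.0, 25.0, 25.0, 25.0, 25.0, 25.0, 25.0, 25.0, 26.0, 26.0, 26.0, 26.0, 26.0, 26.0, 26.0, 26.0, 26.0, 26.0, 27.0, 27.0, 27.0, 27.0, 27.0, 27.0, 27.0, 27.0, 27.0, 27.0, 27.0, 27.0, 27.0, 27.0, 27.0, 27.0, 28.0, 28.0, 28.0, 28.0, 28.0, 28.0, 28.0, 28.0, 28.0, 28.0, 28.0, 28.0, 28.0, 28.0, 28.0, 29.0, 29.0, 29.0, 29.0, 29.0, 29.0, 29.0, 29.0, 29.0, 29.0, 29.0, 29.0, 29.0, 29.0, 29.0, 29.0, 29.0, 29.0, 29.0, 29.0, 30.0, 30.0, 30.0, 30.0, 30.0, 30.0, 30.0, 30.0, 3
[... 1001 characters left out ...]
0, 28.0, 28.0, 28.0, 28.0, 28.0, 28.0, 28.0, 29.0, 29.0, 29.0, 29.0, 29.0, 29.0, 29.0, 29.0, 29.0, 29.0, 29.0, 29.0, 29.0, 30.0, 30.0, 30.0, 30.0, 30.0, 30.0, 30.0, 30.0, 30.0, 30.0, 30.0, 31.0, 31.0, 31.0, 31.0, 31.0, 31.0, 31.0, 31.0, 31.0, 31.0, 31.0, 31.0, 32.0, 32.0, 32.0, 32.0, 32.0, 32.0, 32.0, 32.0, 32.0, 32.0, 32.0, 33.0, 33.0, 33.0, 33.0, 33.0, 33.0, 34.0, 34.0, 34.0, 34.0, 35.0, 35.0, 35.0, 35.0, 36.0, 36.0, 36.0, 37.0, 37.0, 38.0, 39.0, 39.0, 39.0, 39.0, 40.0, 40.0, 40.0, 40.0, 41.0, 41.0, 41.0, 42.0, 42.0, 42.0, 42.0, 43.0, 43.0, 43.0, 43.0, 43.0, 43.0, 44.0, 44.0, 44.0, 45.0, 46.0, 47.0, 47.0, 47.0, 47.0, 48.0]
pad y [-15.6  -2.   20.7] x [-31.7 -13.4   8. ] d 30.02977119913679
```

```bash
python3 - <<'E'
from h import *
for n,(u0,v0,u1,v1) in(("top",(195,195,265,240)),("side",(315,140,350,195))):
    p=np.load(n+"0.npz")['p'][v0:v1,u0:u1,::-1]
    s=10
    im=cv2.resize(p,None,fx=s,fy=s,interpolation=cv2.INTER_CUBIC)
    for k in range(u0,u1,5): cv2.putText(im,str(k),(int((k-u0+.5)*s),8),0,.3,(0,0,255)); cv2.line(im,(int((k-u0+.5)*s),0),(int((k-u0+.5)*s),im.shape[0]),(0,0,255) if k%10==0 else (120,120,120),1)
    for k in range(v0,v1,5): cv2.putText(im,str(k),(0,int((k-v0+.5)*s)),0,.3,(0,0,255)); cv2.line(im,(0,int((k-v0+.5)*s)),(im.shape[1],int((k-v0+.5)*s)),(0,0,255) if k%10==0 else (120,120,120),1)
    cv2.imwrite(f"pics/{n}gap.png",im)
E
```

```text
(no output)
```

View pics/topgap.png

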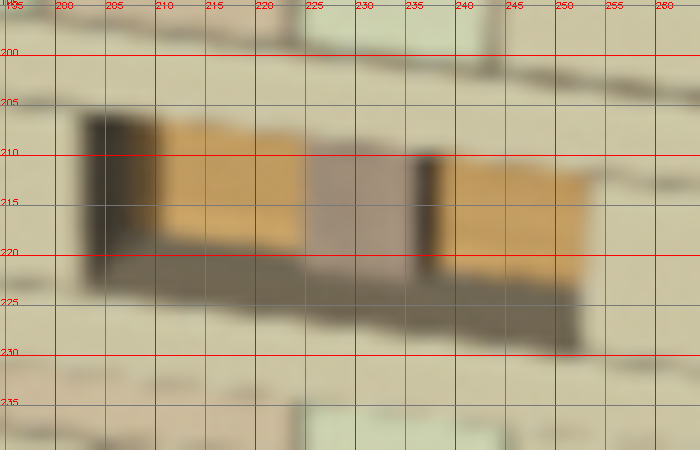

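View pics/sidegap.png

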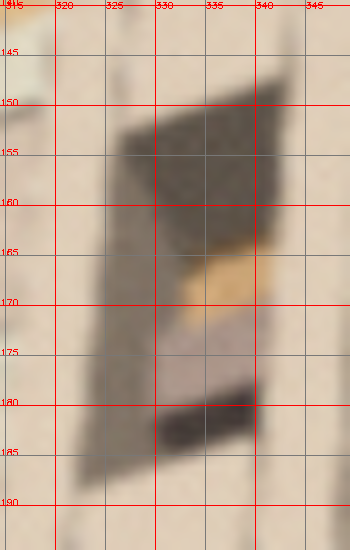

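```bash
python3 - <<'E'
from h import *
C=dict(top=[(202.7,206),(253.5,211.7),(252.4,230.2),(202.9,223.8)],side=[(342.8,148.2),(340.4,183),(322,188.4),(326.5,153)])
Pad=dict(top=[(224.7,213),(235.9,215)],side=[(335,170.5),(335,180)])
PL=dict(top=([-.4954,.0706,.8658],[0.5753,0.1759,0.1163]),side=([-.4879,.0722,.8699],[.5762,.1722,.1182]))
def hit(n,uv,nn,a):
    m=optics.camera_model(n);T=np.linalg.inv(np.array(m['camera_from_world']))
    q=cv2.undistortPoints(np.array(uv,float)[:,None],np.array(m['mtx']),np.array(m['dist_coeffs']))[:,0]
    d=np.c_[q[:,0],-q[:,1],-np.ones(len(q))]@T[:3,:3].T; c=T[:3,3]
    return c+d*(((a-c)@nn)/(d@nn))[:,None]
for n in C:
    nn,a=map(np.array,PL[n]); nn=nn/np.linalg.norm(nn)
    H=hit(n,C[n],nn,a); print(n,H.round(4).tolist(),'ctr',H.mean(0).round(4))
    print(' sides',[round(1e3*np.linalg.norm(H[i]-H[(i+1)%4]),1) for i in range(4)])
    e=H[0]-H[1] ; e2=H[3]-H[2] ; e=(e+e2); print(' yaw of y edge',np.degrees(np.arctan2(-e[0],e[1])))
    ex=np.array([-nn[0],-nn[1],0]);ex-=ex@nn*nn;ex/=np.linalg.norm(ex);ey=np.cross(nn,ex)
    for dep in(.026,.030,.034):
        G=hit(n,Pad[n],nn,a-nn*dep)-H.mean(0); print(' pad edges y',dep,(G@ey*1e3).round(1),(G@ex*1e3).round(1))
# rest of panel center
E
```

```text
top [[0.5975, 0.2445, 0.1234], [0.5792, 0.1045, 0.1244], [0.5312, 0.1121, 0.0963], [0.5513, 0.2509, 0.0965]] ctr [0.5648 0.178  0.1101]
 sides [np.float64(141.2), np.float64(56.2), np.float64(140.2), np.float64(53.8)]
 yaw of y edge -7.847605874015176
 pad edges y 0.026 [ 15.7 -16.3] [2.1 0.3]
 pad edges y 0.03 [ 16.7 -15.4] [ 0.3 -1.6]
 pad edges y 0.034 [ 17.8 -14.5] [-1.5 -3.4]
side [[0.5974, 0.2367, 0.1247], [0.5789, 0.101, 0.1256], [0.532, 0.1101, 0.0985], [0.5537, 0.2473, 0.0993]] ctr [0.5655 0.1738 0.1121]
 sides [np.float64(137.0), np.float64(55.0), np.float64(138.9), np.float64(51.6)]
 yaw of y edge -8.382195712923558
 pad edges y 0.026 [ 17.7 -20.8] [-8.3 -5.4]
 pad edges y 0.03 [ 22.6 -16.1] [-10.7  -7.8]
 pad edges y 0.034 [ 27.6 -11.3] [-13.1 -10.2]
```

Both cameras put the mouth centre near (0.565, 0.176, 0.111), with a yaw of about -8.1° and a tilt of 30°. The mouth sides measure about 140 x 55 mm, which matches the description. I'll go and feel it with shut fingers, first on the stone at the right of the gap.

```bash
python3 -m inch '[2.4,4.7,0,-0.036, 2.4,4.7,0,-0.036, 2.4,4.7,0,-0.036, 2.4,4.7,0,-0.036, 2.4,4.7,0,-0.036, 2.4,4.7,0,-0.036, 2.4,4.7,0,-0.036, 2.4,4.7,0,-0.036, 2.4,4.7,0,-0.036, 2.4,4.7,0,-0.036, 2.4,4.7,0,-0.036, 2.4,4.7,0,-0.036, 2.4,4.7,0,-0.036, 2.4,4.7,0,-0.037, 0,0,0,0]' 0 40
```

```text
t: 1.98
tcp_pos: [0.5593, 0.077, 0.2499]
tool_rot: [0.998, -0.068, 0.0, -0.0]
force: [0.5, 0.7, -0.6]
finger_gap: -0.001
```

```bash
python3 -m inch '[0,0,-3,0, 0,0,-3,0, 0,0,-2,0, 0,0,-1,0, 0,0,0,0]'; for i in 1; do python3 -m inch '[0,0,-0.3,0, 0,0,0,0]'; python3 -m inch '[0,0,-0.3,0, 0,0,0,0]';  python3 -m inch '[0,0,-0.3,0, 0,0,0,0]'; done
```

```text
t: 2.6
tcp_pos: [0.5578, 0.0733, 0.1598]
tool_rot: [0.997, -0.071, -0.001, 0.0]
force: [0.5, -0.0, -0.4]
finger_gap: -0.002
t: 2.85
tcp_pos: [0.5587, 0.0738, 0.1579]
tool_rot: [0.998, -0.071, 0.001, 0.0]
force: [-0.4, -0.1, 0.5]
finger_gap: -0.001
t: 3.1
tcp_pos: [0.5583, 0.074, 0.1543]
tool_rot: [0.998, -0.07, -0.0, 0.0]
force: [-1.0, 0.1, -0.0]
finger_gap: 0.001
t: 3.35
tcp_pos: [0.5582, 0.074, 0.151]
tool_rot: [0.998, -0.071, -0.0, 0.0]
force: [0.4, -0.0, -0.4]
finger_gap: -0.001
```

```bash
python3 -m inch '[0,0,-0.3,0, 0,0,0,0]'; python3 -m inch '[0,0,-0.3,0, 0,0,0,0]';  python3 -m inch '[0,0,-0.2,0, 0,0,0,0]';  python3 -m inch '[0,0,-0.2,0, 0,0,0,0]'
```

```text
t: 3.6
tcp_pos: [0.5582, 0.0739, 0.148]
tool_rot: [0.998, -0.071, -0.0, -0.0]
force: [-0.9, -0.0, -0.4]
finger_gap: -0.002
t: 3.85
tcp_pos: [0.5582, 0.0739, 0.1451]
tool_rot: [0.998, -0.071, -0.0, 0.0]
force: [-0.3, 0.1, -0.0]
finger_gap: 0.002
t: 4.1
tcp_pos: [0.5583, 0.0739, 0.1432]
tool_rot: [0.998, -0.071, -0.0, -0.0]
force: [0.9, 0.2, -0.9]
finger_gap: -0.0
t: 4.35
tcp_pos: [0.5583, 0.0739, 0.1411]
tool_rot: [0.998, -0.071, -0.0, -0.0]
force: [0.5, 0.2, -0.1]
finger_gap: -0.001
```

```bash
python3 -m inch '[0,0,-0.1,0, 0,0,0,0]'; python3 -m inch '[0,0,-0.1,0, 0,0,0,0]';  python3 -m inch '[0,0,-0.1,0, 0,0,0,0]';  python3 -m inch '[0,0,-0.1,0, 0,0,0,0]'
```

```text
t: 4.6
tcp_pos: [0.5584, 0.0739, 0.1403]
tool_rot: [0.998, -0.071, -0.0, 0.0]
force: [-1.3, -0.1, 0.5]
finger_gap: 0.0
t: 4.85
tcp_pos: [0.5585, 0.0739, 0.1398]
tool_rot: [0.998, -0.071, 0.0, 0.0]
force: [-0.3, 0.1, 3.7]
finger_gap: -0.001
t: 5.1
tcp_pos: [0.5586, 0.0739, 0.1397]
tool_rot: [0.998, -0.07, 0.0, 0.0]
force: [-2.7, -0.2, 10.0]
finger_gap: 0.001
t: 5.35
tcp_pos: [0.5586, 0.0739, 0.1395]
tool_rot: [0.998, -0.07, 0.001, 0.0]
force: [-4.2, -0.4, 15.1]
finger_gap: -0.005
```

```bash
python3 -m inch '[0,0,2,0, 0,0,1,0, 0.46,3.35,0,0, 0.47,3.35,0,0, 0.47,3.4,0,0, 0,0,0,0, 0,0,-2,0, 0,0,-2,0, 0,0,-0.8,0, 0,0,0,0]'; python3 -m inch '[0,0,-0.3,0, 0,0,0,0]'; python3 -m inch '[0,0,-0.2,0, 0,0,0,0]';python3 -m inch '[0,0,-0.2,0, 0,0,0,0]'
```

```text
t: 6.6
tcp_pos: [0.5721, 0.1742, 0.1188]
tool_rot: [0.997, -0.071, -0.001, 0.0]
force: [0.0, -0.4, 0.3]
finger_gap: 0.001
t: 6.85
tcp_pos: [0.5727, 0.1749, 0.1167]
tool_rot: [0.998, -0.071, 0.0, -0.0]
force: [0.1, 0.4, 0.9]
finger_gap: 0.001
t: 7.1
tcp_pos: [0.5724, 0.175, 0.1144]
tool_rot: [0.998, -0.07, 0.0, -0.0]
force: [0.4, 0.7, -0.4]
finger_gap: 0.002
t: 7.35
tcp_pos: [0.5723, 0.1749, 0.1121]
tool_rot: [0.998, -0.071, -0.0, 0.0]
force: [-0.1, -0.0, 0.1]
finger_gap: 0.0
```

```bash
for i in 1; do python3 -m inch '[0,0,-0.2,0, 0,0,0,0]'; python3 -m inch '[0,0,-0.2,0, 0,0,0,0]'; python3 -m inch '[0,0,-0.2,0, 0,0,0,0]';python3 -m inch '[0,0,-0.1,0, 0,0,0,0]';python3 -m inch '[0,0,-0.1,0, 0,0,0,0]';python3 -m inch '[0,0,-0.1,0, 0,0,0,0]'; done | grep -E "tcp|force"
```

```text
tcp_pos: [0.5723, 0.1749, 0.1101]
force: [0.5, -0.0, -0.4]
tcp_pos: [0.5723, 0.1749, 0.1081]
force: [-0.3, -0.0, -0.7]
tcp_pos: [0.5723, 0.1749, 0.1061]
force: [0.1, -0.7, 0.6]
tcp_pos: [0.5724, 0.1749, 0.1052]
force: [0.1, 0.5, 0.7]
tcp_pos: [0.5725, 0.175, 0.1049]
force: [-1.0, -0.5, 4.4]
tcp_pos: [0.5726, 0.175, 0.1047]
force: [-2.3, 0.3, 9.7]
```

Contact came at TCP z 0.1399 on the stone and 0.1050 on the pad at the same slope position. That is 34.9 mm vertical, or 30.2 mm square to the faces, so the depth is 30 mm. The packers are a (11) and c (19), with a going first because it is narrower. Next I'll fetch a.

```bash
python3 -m inch '[0,0,3,0, 0,0,3.5,0, 0,0,3.5,0, -2.1,-4.85,0,0, -2.1,-4.85,0,0, -2.1,-4.85,0,0, -2.1,-4.85,0,0, -2.1,-4.85,-2,0, -2.0,-4.9,-4,-0.02, 0,0,-4,0, 0,0,-3,0, 0,0,0,0,0,0,0,0]' 60; python3 - <<'E'
from h import *
for n in("top","side"):
    p,d=optics.snapshot(n); np.savez(n+"1.npz",p=p,d=d)
print(manip.sense()['tcp_pos'],manip.sense()['finger_gap'])
a=np.load("top1.npz")['p'][210:310,270:400,::-1];b=np.load("side1.npz")['p'][230:350,230:360,::-1]
cv2.imwrite("pics/g1.png",np.hstack([cv2.resize(a,(400,300)),cv2.resize(b,(325,300))]))
E
```

```text
t: 10.48
tcp_pos: [0.4491, -0.1138, 0.0762]
tool_rot: [0.997, -0.08, 0.001, 0.0]
force: [0.2, 0.4, -0.4]
finger_gap: 0.605
[ 0.44946735 -0.11390175  0.07680195] 0.5983903659131802
```

View pics/g1.png

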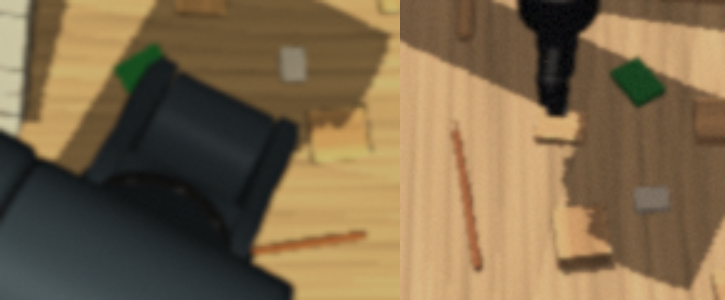

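The side view (right half) shows the fingers just above packer a, and the arm hides it in the top view. I'll go down and feel for the table.

```bash
(python3 -m inch '[-0.25,-0.3,-1.5,0, 0,0,-1.5,0, 0,0,-1.0,0, 0,0,-0.5,0, 0,0,0,0]'; python3 -m inch '[0,0,-0.4,0, 0,0,-0.4,0,0,0,0,0]'; python3 -m inch '[0,0,-0.3,0, 0,0,0,0]'; python3 -m inch '[0,0,-0.3,0, 0,0,0,0]')|grep -E "tcp|force|gap"
```

```text
tcp_pos: [0.446, -0.1165, 0.0303]
force: [0.0, 0.3, 0.2]
finger_gap: 0.603
tcp_pos: [0.4459, -0.1167, 0.0224]
force: [0.5, 0.1, 0.3]
finger_gap: 0.604
tcp_pos: [0.446, -0.1167, 0.0195]
force: [0.1, -0.4, 1.0]
finger_gap: 0.596
tcp_pos: [0.446, -0.1167, 0.0164]
force: [-0.2, 0.2, -0.8]
finger_gap: 0.603
```

```bash
python3 -m inch '[0,0,0,0,0,0,0,0,0,0,0,0]' 35 30; python3 -m inch '[0,0,0,0,0,0,0,0]'
```

```text
t: 12.45
tcp_pos: [0.4464, -0.1168, 0.0181]
tool_rot: [0.997, -0.081, 0.001, 0.0]
force: [-1.4, 0.7, 15.3]
finger_gap: 0.41
t: 12.7
tcp_pos: [0.4464, -0.1168, 0.0181]
tool_rot: [0.997, -0.081, 0.001, 0.0]
force: [-0.5, 0.3, 14.7]
finger_gap: 0.414
```

The grip holds: opening 0.41 is about 36 mm, with the tips just on the table. At the pad, a finger gripping at the packer's centre would come within 0.5 mm of the upper mouth edge. I'll re-grip 5 mm nearer the downhill end.

```bash
python3 -m inch '[0,0,0,0,0,0,0,0, -0.25,0.04,0.1,0, -0.25,0.04,0,0,0,0,0,0]' 52; python3 -m inch '[0,0,0,0,0,0,0,0,0,0,0,0]' 35 30; python3 -m inch '[0,0,2,0,0,0,4,0,0,0,5,0,0,0,5,0,0,0,2,0,0,0,0,0]'
```

```text
t: 13.32
tcp_pos: [0.4405, -0.1157, 0.0174]
tool_rot: [0.997, -0.081, -0.001, -0.0]
force: [-0.4, -0.2, 0.0]
finger_gap: 0.52
t: 13.7
tcp_pos: [0.441, -0.1159, 0.0182]
tool_rot: [0.997, -0.08, 0.0, 0.0]
force: [-1.8, 0.3, 8.0]
finger_gap: 0.41
t: 14.45
tcp_pos: [0.4419, -0.1163, 0.199]
tool_rot: [0.997, -0.08, 0.002, 0.001]
force: [-0.4, -0.6, 0.1]
finger_gap: 0.411
```

```bash
python3 -m inch '[2.0,4.9,0,0, 2.0,4.9,0,0, 2.1,4.9,0,0, 2.1,4.9,0,0.01, 2.1,4.8,0,0.01, 2.0,4.8,0,0, 0,0,-1,0, 0,0,-1,0,0,0,0,0,0,0,0,0]'; python3 - <<'E'
from h import *
for n in("top","side"):
    p,d=optics.snapshot(n); np.savez(n+"2.npz",p=p,d=d)
print(manip.sense()['tcp_pos'],manip.sense()['finger_gap'])
a=np.load("top2.npz")['p'][160:260,165:295,::-1];b=np.load("side2.npz")['p'][110:230,280:400,::-1]
cv2.imwrite("pics/g2.png",np.hstack([cv2.resize(a,(420,330)),cv2.resize(b,(330,330))]))
E
```

```text
t: 15.7
tcp_pos: [0.5638, 0.1749, 0.1773]
tool_rot: [0.997, -0.071, -0.0, 0.0]
force: [0.3, 0.1, -1.0]
finger_gap: 0.413
[0.56427936 0.17521914 0.17798788] 0.41224932926361485
```

View pics/g2.png

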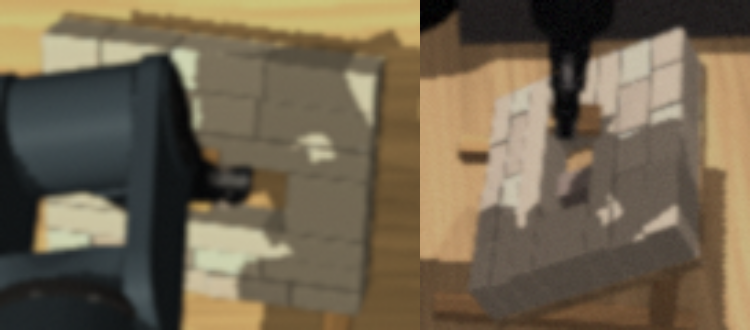

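The side view (right half) shows packer a held level above the gap, sticking out uphill of the finger. I'll compare its measured y with the tool to get the side camera's offset.

```bash
python3 - <<'E'
from h import *
from station import manip
s=manip.sense();t=s['tcp_pos']
f=np.load("side2.npz");P=cloud("side",f['d']);p=f['p'].astype(int)
e=np.array([.990,-.141,0]);l=np.array([.141,.990,0])
w=P-t; H=w@e*1e3;L=w@l*1e3;Z=P[:,:,2]*1e3
m=(abs(H)<45)&(abs(L)<45)&(Z>150)&(Z<178)&(p[:,:,0]-p[:,:,2]>40)
print(m.sum())
v,u=np.where(m)
for i in range(len(v)): pass
print('H',np.percentile(H[m],[3,50,97]).round(1),'L',np.percentile(L[m],[3,10,50,90,97]).round(1),'Z',np.percentile(Z[m],[3,50,97]).round(1))
im=f['p'][140:175,315:355,::-1]; cv2.imwrite('pics/g2z.png',cv2.resize(im,None,fx=14,fy=14,interpolation=cv2.INTER_CUBIC))
E
```

```text
88
H [-17.7  20.6  30.7] L [-20.5 -18.7  -5.6  10.3  14.6] Z [165.5 171.  175.4]
```

View pics/g2z.png

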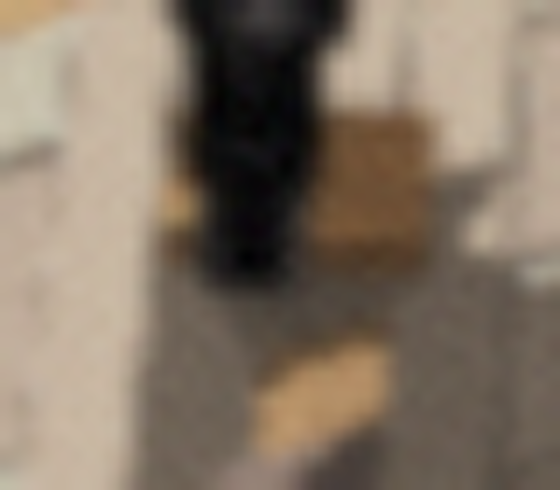

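The side camera reads about 2.5 mm low in y, so the mouth centre at y = 0.176 stands. I'll press the uphill end on the upper mouth edge to swing the packer to 30° in the grip.

```bash
(python3 -m inch '[0,0.1,-1.5,0, 0,0,-1.5,0, 0,0,-0.3,0, 0,0,0,0]' 35 20; python3 -m inch '[0,0,-0.3,0, 0,0,-0.3,0,0,0,0,0]'; python3 -m inch '[0,0,-0.3,0, 0,0,-0.3,0,0,0,0,0]'; python3 -m inch '[0,0,-0.3,0, 0,0,-0.3,0,0,0,0,0]')|grep -vE "rot"
```

```text
t: 16.3
tcp_pos: [0.563, 0.177, 0.144]
force: [-1.7, -0.2, 2.5]
finger_gap: 0.411
t: 16.68
tcp_pos: [0.563, 0.177, 0.1387]
force: [-4.4, 0.1, 6.4]
finger_gap: 0.414
t: 17.05
tcp_pos: [0.5633, 0.177, 0.1329]
force: [-3.0, -0.5, 6.8]
finger_gap: 0.414
t: 17.42
tcp_pos: [0.5642, 0.1768, 0.1272]
force: [-2.7, -1.0, 7.5]
finger_gap: 0.41
```

```bash
python3 -m inch '[-0.4,0.06,0.7,0, -0.5,0.07,0.9,0,0,0,1,0,0,0,0,0,0,0,0,0]' 35 30; python3 - <<'E'
from h import *
p,d=optics.snapshot("side"); np.savez("side3.npz",p=p,d=d)
t=manip.sense()['tcp_pos'];print(t)
P=cloud("side",d);p=p.astype(int)
e=np.array([.990,-.141,0]);l=np.array([.141,.990,0])
w=P-t; H=w@e*1e3;L=w@l*1e3;Z=P[:,:,2]*1e3-t[2]*1e3
m=(abs(H)<45)&(abs(L)<30)&(Z>-45)&(Z<15)&(p[:,:,0]-p[:,:,2]>38)&(P[:,:,2]>.11+.003+.577*(P-[.565,.176,.11])@e)
print(m.sum())
X=np.c_[H[m],L[m],Z[m]]; X=X[~np.isnan(X).any(1)]
print(np.percentile(X,[3,50,97],axis=0).round(1).T.tolist())
mm=X[:,0]>8; A=np.c_[X[:,0],np.ones(len(X))]
print(np.degrees(np.arctan(np.polyfit(X[:,0],X[:,2],1)[0])))
im=p[130:175,305:355,::-1].astype(np.uint8); cv2.imwrite('pics/g3z.png',cv2.resize(im,None,fx=12,fy=12,interpolation=cv2.INTER_CUBIC))
E
```

```text
t: 18.05
tcp_pos: [0.5552, 0.1784, 0.1527]
tool_rot: [0.998, -0.071, 0.0, -0.0]
force: [0.5, -0.7, -0.6]
finger_gap: 0.414
[0.55502217 0.1783417  0.15247863]
82
[[-16.1, 20.0, 33.0], [-23.4, -6.4, 17.0], [-14.8, 7.3, 13.8]]
13.22844542345501
```

View pics/g3z.png

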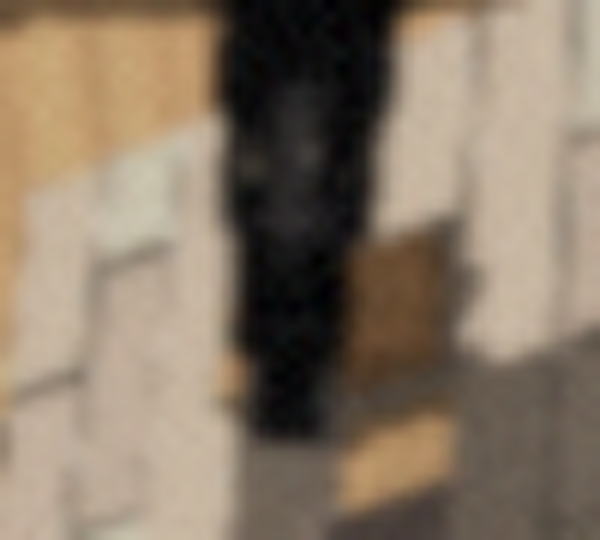

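```bash
python3 - <<'E'
from h import *
f=np.load("side3.npz");P=cloud("side",f['d']);p=f['p'].astype(int);t=np.array([.555,.1783,.1525])
e=np.array([.990,-.141,0]);l=np.array([.141,.990,0]);w=P-t
for v in range(149,163):
    print(v,[(tuple(np.round([w[v,u]@e*1e3,w[v,u]@l*1e3,w[v,u,2]*1e3]).astype(int).tolist())) for u in range(334,343)])
E
```

```text
149 [(12, -28, 48), (15, -26, 47), (15, 68, -36), (18, 68, -35), (20, 74, -41), (24, 14, 13), (27, 13, 13), (29, 71, -37), (32, 66, -33)]
150 [(9, 71, -43), (12, 72, -44), (16, 13, 9), (19, 18, 5), (22, 16, 7), (24, 12, 10), (27, 14, 9), (29, 68, -39), (32, 70, -40)]
151 [(11, 15, 3), (14, 16, 3), (17, 11, 7), (19, 11, 7), (22, 11, 8), (25, 8, 11), (27, 12, 7), (30, 15, 5), (32, 71, -44)]
152 [(11, 10, 4), (14, 11, 4), (17, 5, 9), (19, 8, 7), (22, 3, 11), (25, 0, 15), (27, 3, 12), (30, 9, 7), (32, 70, -47)]
153 [(12, 6, 4), (14, 8, 2), (17, 1, 9), (20, 4, 7), (22, 1, 10), (25, -7, 17), (28, 6, 6), (30, 5, 7), (32, 69, -50)]
154 [(12, 3, 4), (15, -1, 7), (17, 0, 7), (20, -2, 9), (23, -2, 9), (25, -4, 11), (28, -4, 11), (30, 5, 4), (33, 73, -58)]
155 [(12, -1, 4), (15, -4, 7), (18, -8, 10), (20, -7, 9), (23, -6, 9), (26, -14, 16), (28, -6, 10), (31, 3, 1), (33, 68, -57)]
156 [(12, -6, 5), (15, -10, 8), (18, -9, 8), (20, -10, 9), (23, -15, 14), (26, -12, 11), (28, -6, 6), (30, 68, -61), (33, 70, -62)]
157 [(13, -10, 5), (15, -12, 7), (18, -15, 10), (21, -13, 8), (23, -16, 11), (26, -19, 14), (28, -14, 9), (30, 71, -67), (33, 67, -64)]
158 [(13, -17, 8), (16, -20, 11), (18, -23, 13), (21, -16, 7), (23, -18, 10), (26, -23, 14), (29, -14, 6), (30, 71, -71), (33, 69, -69)]
159 [(13, -19, 6), (16, -19, 6), (18, -19, 6), (21, -22, 10), (24, -16, 4), (26, -17, 5), (29, -22, 10), (31, 68, -72), (33, 70, -73)]
160 [(13, -20, 4), (16, -17, 1), (19, -19, 3), (21, -24, 7), (24, -17, 2), (26, -19, 4), (29, -21, 5), (31, 73, -80), (34, 63, -71)]
161 [(13, -18, -2), (16, -18, -2), (19, -19, 0), (21, -22, 2), (24, -21, 1), (25, 70, -81), (28, 72, -84), (31, 69, -81), (34, 14, -30)]
162 [(14, -20, -4), (16, -20, -4), (17, 72, -88), (20, 69, -85), (23, 67, -83), (26, 64, -80), (28, 67, -83), (31, 72, -87), (34, 9, -29)]
```

The packer now sits at about 30° in the grip, since its top face rises about 9 mm over 13 mm. I'll enter the gap along the panel normal.

```bash
(python3 -m inch '[0,0,-1.2,0, 0,0,-1,0, 0,0,0,0]'; python3 -m inch '[0.3,-0.04,-0.52,0, 0.3,-0.04,-0.52,0,0,0,0,0]'; python3 -m inch '[0.3,-0.04,-0.52,0, 0.3,-0.04,-0.52,0,0,0,0,0]')|grep -vE "rot"
```

```text
t: 18.48
tcp_pos: [0.554, 0.1782, 0.1289]
force: [-0.6, -1.0, -0.3]
finger_gap: 0.412
t: 18.85
tcp_pos: [0.5601, 0.1777, 0.1203]
force: [-3.2, 0.4, 3.1]
finger_gap: 0.413
t: 19.23
tcp_pos: [0.5653, 0.177, 0.1102]
force: [-5.8, 0.2, 6.7]
finger_gap: 0.412
```

```bash
python3 - <<'E'
from h import *
p,d=optics.snapshot("side"); np.savez("side4.npz",p=p,d=d)
im=p[140:195,310:360,::-1].astype(np.uint8); a=cv2.resize(im,None,fx=10,fy=10,interpolation=cv2.INTER_CUBIC)
cv2.imwrite('pics/g4z.png',a)
print(manip.sense()['force'],manip.sense()['tcp_pos'])
E
```

```text
[-5.83090467  0.75096401  5.61413241] [0.56524612 0.17699063 0.1102198 ]
```

View pics/g4z.png

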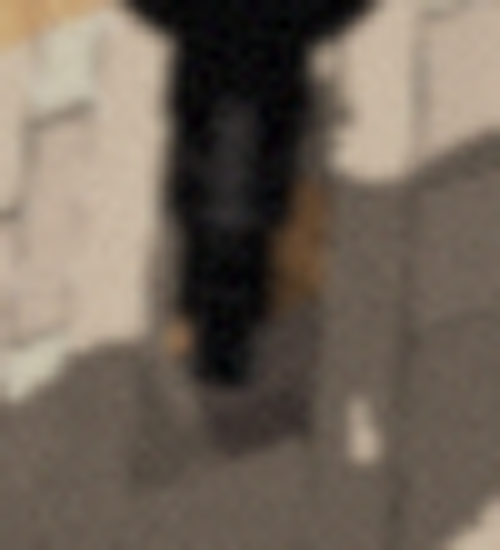

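Packer a is in the mouth, but its uphill end rubs the upper edge, at about (310,240) in the picture. There is slack at the downhill end, so I'll shift about 2.5 mm downslope.

```bash
(python3 -m inch '[-0.15,0.02,0,0, -0.15,0.02,0,0,0,0,0,0]'; python3 -m inch '[0.1,-0.015,-0.2,0,0,0,0,0]';python3 -m inch '[0.1,-0.015,-0.2,0,0,0,0,0]')|grep -vE "rot"
```

```text
t: 19.65
tcp_pos: [0.5645, 0.1772, 0.1097]
force: [0.6, 1.2, 0.4]
finger_gap: 0.414
t: 19.9
tcp_pos: [0.5646, 0.1772, 0.1091]
force: [-5.3, -0.2, 10.9]
finger_gap: 0.412
t: 20.15
tcp_pos: [0.5658, 0.1769, 0.1057]
force: [-1.1, -0.1, -0.5]
finger_gap: 0.412
```

```bash
(python3 -m inch '[0.1,-0.015,-0.2,0,0,0,0,0]'; python3 -m inch '[0.1,-0.015,-0.2,0,0,0,0,0]';python3 -m inch '[0.1,-0.015,-0.2,0,0,0,0,0]')|grep -vE "rot"
```

```text
t: 20.4
tcp_pos: [0.5672, 0.1766, 0.1032]
force: [-0.9, 1.4, -0.7]
finger_gap: 0.412
t: 20.65
tcp_pos: [0.5682, 0.1765, 0.1015]
force: [-0.7, -0.3, -0.4]
finger_gap: 0.414
t: 20.9
tcp_pos: [0.5692, 0.1764, 0.0997]
force: [-1.0, -0.1, -0.7]
finger_gap: 0.411
```

```bash
python3 - <<'E'
from h import *
p,d=optics.snapshot("side"); np.savez("side5.npz",p=p,d=d)
im=p[140:195,310:360,::-1].astype(np.uint8); a=cv2.resize(im,None,fx=10,fy=10,interpolation=cv2.INTER_CUBIC)
cv2.imwrite('pics/g5z.png',a)
E
```

```text
(no output)
```

View pics/g5z.png

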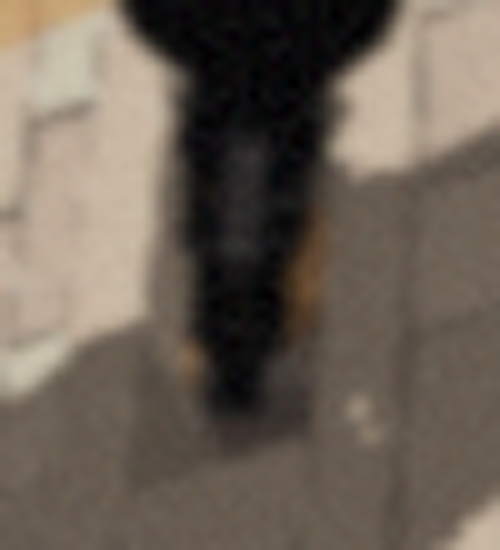

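```bash
(python3 -m inch '[0.05,-0.007,-0.15,0,0,0,0,0]'; python3 -m inch '[0.05,-0.007,-0.15,0,0,0,0,0]';python3 -m inch '[0.05,-0.007,-0.15,0,0,0,0,0]')|grep -vE "rot"
```

```text
t: 21.2
tcp_pos: [0.5699, 0.1763, 0.0983]
force: [-0.1, -0.4, 0.2]
finger_gap: 0.415
t: 21.45
tcp_pos: [0.5704, 0.1763, 0.097]
force: [-0.3, -0.0, 0.2]
finger_gap: 0.412
t: 21.7
tcp_pos: [0.5705, 0.1763, 0.0967]
force: [-1.3, 0.1, 9.1]
finger_gap: 0.412
```

```bash
(python3 -m inch '[0.0,0,-0.1,0,0,0,0,0]' 35 20; python3 -m inch '[0,0,-0.1,0,0,0,0,0]';python3 -m inch '[0,0,-0.1,0,0,0,0,0]')|grep -vE "rot"
```

```text
t: 21.95
tcp_pos: [0.5705, 0.1763, 0.0966]
force: [-3.4, -1.4, 13.6]
finger_gap: 0.411
t: 22.2
tcp_pos: [0.5706, 0.1763, 0.0965]
force: [-4.3, -0.2, 19.2]
finger_gap: 0.408
t: 22.45
tcp_pos: [0.5706, 0.1763, 0.0964]
force: [-5.9, -0.9, 24.5]
finger_gap: 0.412
```

Firm flat contact at the expected height (TCP z 0.0967, predicted about 0.0976). I'll relax the push, open and withdraw along the normal.

```bash
python3 -m inch '[0,0,0.28,0,0,0,0,0]'; python3 -m inch '[0,0,0,0,0,0,0,0,0,0,0,0]' 55; python3 -m inch '[-0.2,0.03,0.5,0,-0.5,0.07,0.9,0,-1,0.14,1.7,0,-1,0.14,2,0,0,0,3,0,-1,-3,3,0,-2,-6,0,0,-2,-6,0,0,-1.7,-5.5,0,0,0,0,0,0]'; python3 - <<'E'
from h import *
for n in("side","top"):
    p,d=optics.snapshot(n); np.savez(n+"6.npz",p=p,d=d)
a=np.load("side6.npz")['p'][135:200,305:365,::-1];b=np.load("top6.npz")['p'][190:245,190:270,::-1]
cv2.imwrite('pics/g6z.png',np.hstack([cv2.resize(a,(380,412),interpolation=cv2.INTER_CUBIC),cv2.resize(b,(410,412),interpolation=cv2.INTER_CUBIC)]))
E
```

```text
t: 22.7
tcp_pos: [0.5706, 0.1763, 0.0967]
tool_rot: [0.998, -0.07, 0.0, -0.0]
force: [-3.7, 0.1, 12.1]
finger_gap: 0.411
t: 23.08
tcp_pos: [0.5704, 0.1762, 0.0946]
tool_rot: [0.998, -0.071, -0.0, 0.0]
force: [0.2, -0.1, -0.4]
finger_gap: 0.548
t: 24.32
tcp_pos: [0.4758, -0.0264, 0.2073]
tool_rot: [0.997, -0.074, 0.0, 0.0]
force: [0.3, -0.2, 0.6]
finger_gap: 0.554
```

View pics/g6z.png

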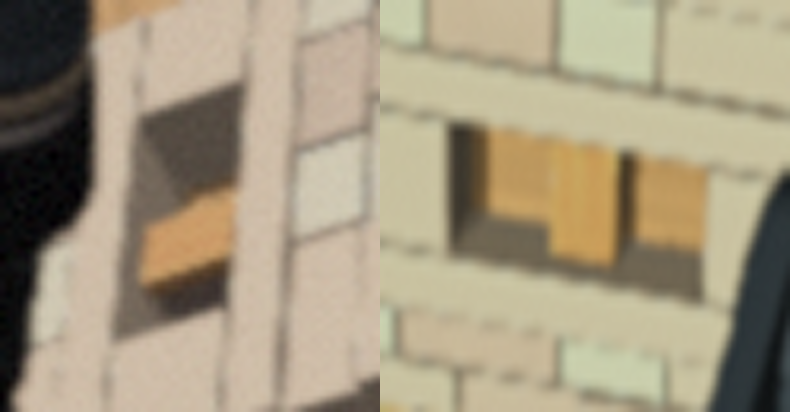

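Packer a lies in the gap on the pad, at about (185,240) in the left half and (582,200) in the right half. I'll quantify its tilt, depth and y.

```bash
cat > chk.py <<'E'
from h import *
import sys
def chk(tag,d0,half=13):
  for n,M in(("top",[.565,.178,.110]),("side",[.565,.1735,.1115])):
    f=np.load(n+tag+".npz");P=cloud(n,f['d']);p=f['p'].astype(int);M=np.array(M)
    y=np.radians(-8.1);e=np.array([np.cos(y),np.sin(y),0]);l=np.array([-np.sin(y),np.cos(y),0])
    nn=-.5*e+np.array([0,0,.866]);ex=.866*e+np.array([0,0,.5])
    w=(P-M)*1e3;S=w@ex;L=w@l;D=w@nn
    face=(abs(L)>76)&(abs(L)<115)&(abs(S)<27)&(abs(D)<10); off=np.nanmedian(D[face])
    A=np.c_[S[face],L[face],np.ones(face.sum())];c=np.linalg.lstsq(A,D[face],rcond=None)[0]
    D=D-(c[0]*S+c[1]*L+c[2])
    m=(abs(L)<40)&(abs(S)<28)&(abs(D+d0)<7)&(p[:,:,0]-p[:,:,2]>40)
    X=np.c_[S[m],L[m],np.ones(m.sum())]; 
    if m.sum()<20: print(n,'few');continue
    q=np.linalg.lstsq(X,D[m],rcond=None)[0]
    print(n,m.sum(),'face off',off.round(2),'depth med',np.median(D[m]).round(2),'tilt deg S,L',np.degrees(np.arctan(q[:2])).round(1),'L',np.percentile(L[m],[2,98]).round(1),'S',np.percentile(S[m],[2,98]).round(1))
chk(sys.argv[1],float(sys.argv[2]))
E
python3 chk.py 6 19
python3 - <<'E'
from h import *
# top image edges in plane at depth 19
m=optics.camera_model("top");T=np.linalg.inv(np.array(m['camera_from_world']))
nn=np.array([-.4954,.0706,.8658]);nn/=np.linalg.norm(nn);M=np.array([.5648,.178,.1101]);l=np.array([.141,.990,0])
def hit(uv,a):
    q=cv2.undistortPoints(np.array(uv,float)[:,None],np.array(m['mtx']),np.array(m['dist_coeffs']))[:,0]
    d=np.c_[q[:,0],-q[:,1],-np.ones(len(q))]@T[:3,:3].T; c=T[:3,3]
    return c+d*(((a-c)@nn)/(d@nn))[:,None]
print('L at d19',((hit([(222.9,216),(236.2,217)],M-nn*.019)-M)@l*1e3).round(1))
print('S end',((hit([(232,225.5)],M-nn*.019)-M)*1e3).round(1))
E
```

```text
top 206 face off 1.88 depth med -19.01 tilt deg S,L [-0.1  0.4] L [-16.6  18.3] S [-26.6  19.3]
side 149 face off 1.5 depth med -18.98 tilt deg S,L [2.4 0.9] L [-18.9  17.8] S [-26.5  16.7]
L at d19 [ 18.9 -19. ]
S end [[-17.7  -5.2 -31.7]]
```

Packer a reads 19.0 mm deep and flat, within ±18 mm across, so it is seated well. Now packer c (19 mm).

```bash
python3 -m inch '[3.2,-2.4,0,0.04, 3.2,-2.4,-2,0.04, 3.2,-2.4,-4,0.04, 3.1,-2.3,-5,0, 0,0,-3,0, 0,0,0,0, 0,0,0,0]' 72; python3 - <<'E'
from h import *
p,d=optics.snapshot("side")
cv2.imwrite('pics/g7.png',cv2.resize(p[225:305,310:410,::-1],None,fx=6,fy=6,interpolation=cv2.INTER_CUBIC))
np.savez("side7.npz",p=p,d=d)
P=cloud("side",d);z=P[:,:,2];ok=(z>.013)&(z<.024)&(abs(P[:,:,0]-.607)<.05)&(abs(P[:,:,1]+.124)<.045)&(p[:,:,0].astype(int)-p[:,:,2]>40)
print(cv2.minAreaRect((P[ok][:,:2]*1000).astype(np.float32)))
E
```

```text
t: 25.3
tcp_pos: [0.6044, -0.1169, 0.0678]
tool_rot: [1.0, -0.01, 0.001, 0.0]
force: [0.8, -0.3, -0.4]
finger_gap: 0.723
((606.8027954101562, -126.09626770019531), (51.963375091552734, 49.959877014160156), 88.26495361328125)
```

View pics/g7.png

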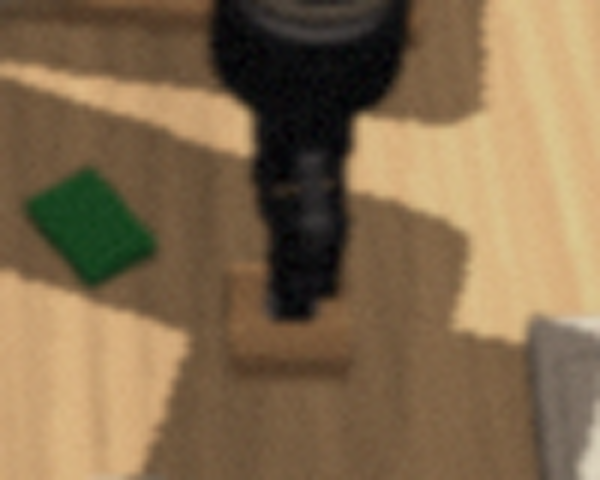

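Packer c lies square to the tool directly below, at about (290,320), with the finger in front of it. Descending to grip.

```bash
(python3 -m inch '[-0.1,-0.45,-1.5,0, 0,0,-1.5,0, 0,0,-1.0,0, 0,0,-0.65,0, 0,0,0,0]'; python3 -m inch '[0,0,0,0,0,0,0,0,0,0,0,0]' 45 30; python3 -m inch '[0,0,2,0,0,0,4,0,0,0,5,0,0,0,4,0,0,0,2,0,0,0,0,0]')|grep -v rot
```

```text
t: 25.98
tcp_pos: [0.6023, -0.1227, 0.0193]
force: [0.3, 0.2, 0.1]
finger_gap: 0.715
t: 26.35
tcp_pos: [0.6028, -0.1228, 0.0204]
force: [-0.3, 0.4, -0.9]
finger_gap: 0.554
t: 27.1
tcp_pos: [0.604, -0.1232, 0.1935]
force: [0.1, -0.2, -0.4]
finger_gap: 0.551
```

The opening of 0.554 matches 48 mm, so this is packer c. I'll take it over the gap and tilt it the same way.

```bash
(python3 -m inch '[-0.6,4.9,0,-0.04, -0.7,5,0,-0.04, -0.7,5,0,-0.04, -0.7,5,0,0, -0.7,5,0,0, -0.6,5,0,0, 0,0,-1,0, 0,0,-1,0,0,0,0,0]';  python3 -m inch '[0,0,-1.0,0, 0,0,-1.2,0, 0,0,-0.3,0, 0,0,0,0]' 45 20)
```

```text
t: 28.22
tcp_pos: [0.5619, 0.1748, 0.1685]
tool_rot: [0.997, -0.071, -0.002, 0.0]
force: [0.0, 0.3, -0.4]
finger_gap: 0.557
t: 28.72
tcp_pos: [0.5621, 0.1755, 0.1452]
tool_rot: [0.997, -0.071, -0.001, 0.0]
force: [-2.5, -1.8, 4.1]
finger_gap: 0.554
```

```bash
(python3 -m inch '[0,0,0.3,0, 0.15,0.05,0,0, 0,0,-0.3,0, 0,0,-0.3,0, 0,0,0,0]'; python3 -m inch '[0,0,-0.3,0, 0,0,-0.3,0,0,0,0,0]'; python3 -m inch '[0,0,-0.3,0, 0,0,-0.3,0,0,0,0,0]')|grep -v rot
```

```text
t: 29.35
tcp_pos: [0.5643, 0.1769, 0.1431]
force: [-3.1, 0.0, 6.6]
finger_gap: 0.555
t: 29.72
tcp_pos: [0.5638, 0.1769, 0.1372]
force: [-3.2, 0.3, 8.6]
finger_gap: 0.554
t: 30.1
tcp_pos: [0.5639, 0.1769, 0.1313]
force: [-2.8, 0.6, 8.0]
finger_gap: 0.558
```

```bash
python3 -m inch '[0,0,-0.15,0,0,0,0,0]'; python3 -m inch '[-0.4,0.06,0.7,0, -0.5,0.07,0.9,0,0,0,0.7,0,0,0,0,0,0,0,0,0]' 45 30; python3 - <<'E'
from h import *
p,d=optics.snapshot("side"); np.savez("side8.npz",p=p,d=d)
t=manip.sense()['tcp_pos'];print(t)
P=cloud("side",d);p_=p.astype(int)
e=np.array([.990,-.141,0]);l=np.array([.141,.990,0]);w=(P-t)*1e3
H=w@e;L=w@l+2.5;Z=w[:,:,2]
m=(H>13)&(H<40)&(abs(L)<21)&(Z>-25)&(Z<22)&(p_[:,:,0]-p_[:,:,2]>38)
v,u=np.where(m);print(m.sum(),u.min(),u.max(),v.min(),v.max())
A=np.c_[H[m],L[m],np.ones(m.sum())];x=Z[m].copy();k=np.ones(len(x),bool)
for _ in range(5):
    c=np.linalg.lstsq(A[k],x[k],rcond=None)[0];r=abs(x-A@c);k=r<max(3,1.0*np.median(r))
print(c,np.degrees(np.arctan(c[0])),k.sum(), 'H max',np.percentile(H[m],[50,90,98]), 'ztop@0',c[2])
cv2.imwrite('pics/g8z.png',cv2.resize(p[130:175,305:355,::-1],None,fx=12,fy=12,interpolation=cv2.INTER_CUBIC))
E
```

```text
t: 30.35
tcp_pos: [0.564, 0.1769, 0.13]
tool_rot: [0.998, -0.07, 0.0, -0.0]
force: [-4.5, 0.7, 9.9]
finger_gap: 0.554
t: 30.98
tcp_pos: [0.5553, 0.1779, 0.1516]
tool_rot: [0.998, -0.071, 0.0, -0.0]
force: [-0.3, 0.5, -0.5]
finger_gap: 0.554
[0.55519468 0.17791602 0.15141984]
63 335 342 147 164
[-0.83094471  0.13949984 30.79022645] -39.72470750859278 32 H max [21.59375054 27.48821512 29.18155341] ztop@0 30.790226446493115
```

View pics/g8z.png

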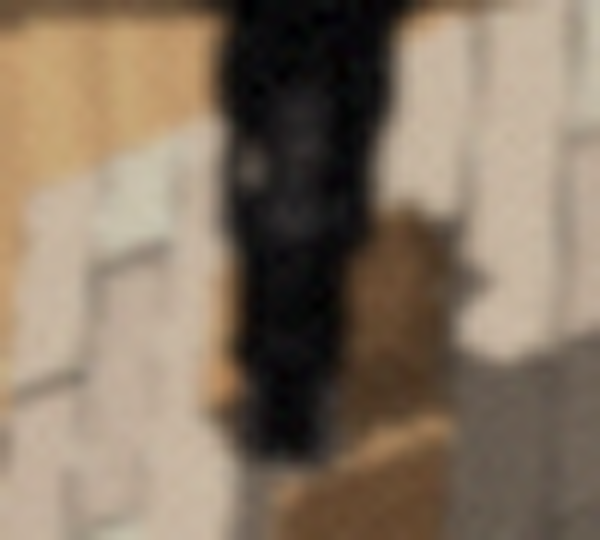

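The packer is tilted, with its ridge at about (405,205). Entering along the normal again, 1.5 mm further downslope this time.

```bash
(python3 -m inch '[-0.26,0.04,-1,0, 0,0,-1.15,0, 0,0,0,0]'; python3 -m inch '[0.31,-0.04,-0.54,0,0,0,0,0]';python3 -m inch '[0.155,-0.02,-0.27,0, 0.155,-0.02,-0.27,0,0,0,0,0]'; python3 -m inch '[0.155,-0.02,-0.27,0,0,0,0,0]')|grep -vE "rot"
```

```text
t: 31.4
tcp_pos: [0.5514, 0.1782, 0.1284]
force: [0.3, 0.3, -1.6]
finger_gap: 0.556
t: 31.65
tcp_pos: [0.5561, 0.1779, 0.1244]
force: [-0.1, 0.7, 0.1]
finger_gap: 0.557
t: 32.02
tcp_pos: [0.5589, 0.1775, 0.1192]
force: [-0.8, -1.0, 0.3]
finger_gap: 0.554
t: 32.28
tcp_pos: [0.5604, 0.1773, 0.1165]
force: [-0.7, 0.1, -0.7]
finger_gap: 0.552
```

```bash
(python3 -m inch '[0.155,-0.02,-0.27,0,0,0,0,0]';python3 -m inch '[0.1,-0.015,-0.18,0,0,0,0,0]'; python3 -m inch '[0.07,-0.01,-0.12,0,0,0,0,0]'; python3 -m inch '[0.05,-0.007,-0.1,0,0,0,0,0]'; python3 -m inch '[0.05,-0.007,-0.1,0,0,0,0,0]')|grep -E "tcp|force"
```

```text
tcp_pos: [0.5619, 0.1771, 0.1137]
force: [0.6, 0.5, 0.4]
tcp_pos: [0.5629, 0.177, 0.112]
force: [1.2, -0.1, -0.5]
tcp_pos: [0.5636, 0.1769, 0.1109]
force: [-0.0, -1.0, -0.8]
tcp_pos: [0.5641, 0.1768, 0.1099]
force: [0.2, 0.6, 0.2]
tcp_pos: [0.5646, 0.1768, 0.1089]
force: [-1.0, 0.6, 0.2]
```

```bash
(python3 -m inch '[0.05,-0.007,-0.1,0,0,0,0,0]';python3 -m inch '[0.05,-0.007,-0.1,0,0,0,0,0]'; python3 -m inch '[0.05,-0.007,-0.1,0,0,0,0,0]' ; python3 -m inch '[0.05,-0.007,-0.1,0,0,0,0,0]')|grep -E "tcp|force"
```

```text
tcp_pos: [0.5648, 0.1768, 0.1086]
force: [-2.9, 0.1, 4.1]
tcp_pos: [0.5649, 0.1768, 0.1084]
force: [-5.3, -0.1, 10.2]
tcp_pos: [0.565, 0.1767, 0.1076]
force: [-6.1, -0.3, 13.0]
tcp_pos: [0.565, 0.1768, 0.1069]
force: [-7.0, -0.6, 15.1]
```

```bash
(python3 -m inch '[0,0,-0.1,0,0,0,0,0]' 45 20; python3 -m inch '[0,0,-0.1,0,0,0,0,0]' )|grep -E "tcp|force"; python3 - <<'E'
from h import *
p,d=optics.snapshot("side"); np.savez("side9.npz",p=p,d=d)
cv2.imwrite('pics/g9z.png',cv2.resize(p[140:195,310:360,::-1],None,fx=10,fy=10,interpolation=cv2.INTER_CUBIC))
E
```

```text
tcp_pos: [0.565, 0.1767, 0.1068]
force: [-10.1, -0.4, 20.0]
tcp_pos: [0.565, 0.1767, 0.1068]
force: [-10.6, -0.9, 25.7]
```

View pics/g9z.png

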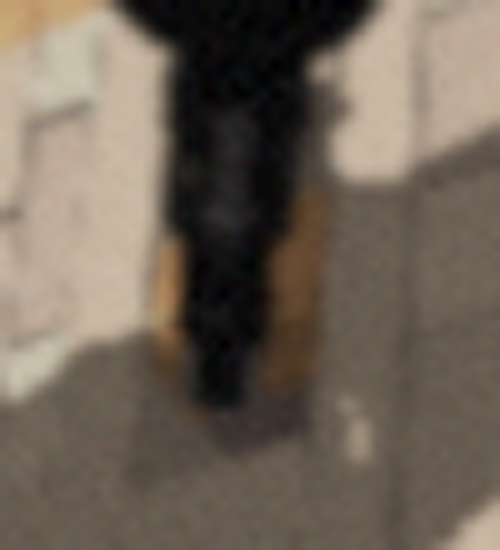

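It has gone stiff at z 0.1068 and looks flush in the mouth. Relax, open and withdraw.

```bash
python3 -m inch '[-0.05,0.007,0.4,0,0,0,0,0]'; python3 -m inch '[0,0,0,0,0,0,0,0,0,0,0,0]' 68; python3 -m inch '[-0.2,0.03,0.5,0,-0.5,0.07,0.9,0,-1,0.14,1.7,0,-1,0.14,2,0,0,0,3,0,-1,-3,3,0,-2,-6,0,0,-2,-6,0,0,-1.7,-5.5,0,0,0,0,0,0]'; python3 - <<'E'
from h import *
for n in("side","top"):
    p,d=optics.snapshot(n); np.savez(n+"10.npz",p=p,d=d)
a=np.load("side10.npz")['p'][135:200,305:365,::-1];b=np.load("top10.npz")['p'][190:245,190:270,::-1]
cv2.imwrite('pics/g10z.png',np.hstack([cv2.resize(a,(380,412),interpolation=cv2.INTER_CUBIC),cv2.resize(b,(410,412),interpolation=cv2.INTER_CUBIC)]))
E
python3 chk.py 10 0
```

```text
t: 35.33
tcp_pos: [0.5661, 0.1767, 0.1076]
tool_rot: [0.998, -0.071, 0.0, -0.0]
force: [-1.4, 0.6, 8.4]
finger_gap: 0.554
t: 35.7
tcp_pos: [0.5662, 0.1765, 0.1064]
tool_rot: [0.998, -0.071, -0.0, 0.0]
force: [-0.8, -0.6, 0.2]
finger_gap: 0.678
t: 36.95
tcp_pos: [0.4714, -0.026, 0.2192]
tool_rot: [0.997, -0.074, 0.0, 0.0]
force: [-0.2, 0.2, -1.1]
finger_gap: 0.681
top 315 face off 1.99 depth med -0.17 tilt deg S,L [-1.1 -0.1] L [-22.8  24.5] S [-27.1  23.3]
side 240 face off 1.47 depth med -0.27 tilt deg S,L [-2.2  0.4] L [-25.4  24.8] S [-27.2  23.1]
```

View pics/g10z.png

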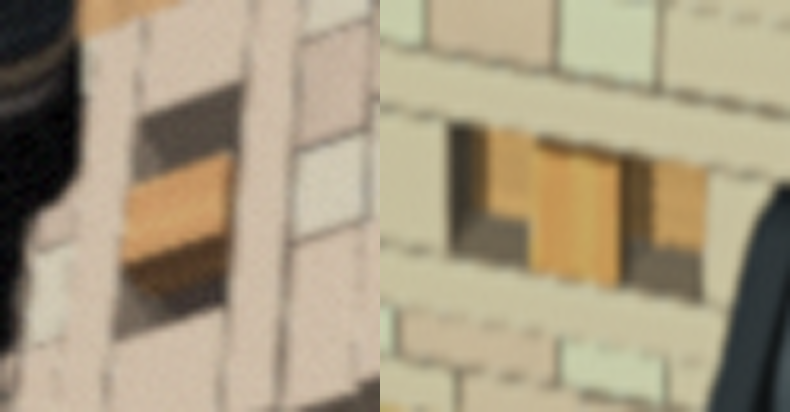

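Flush to within about 0.3 mm in both cameras. I'll check the residual tilt more closely, and check that everything else is undisturbed.

```bash
python3 - <<'E'
from h import *
for n,M in(("top",[.565,.178,.110]),("side",[.565,.1735,.1115])):
    f=np.load(n+"10.npz");P=cloud(n,f['d']);M=np.array(M)
    y=np.radians(-8.1);e=np.array([np.cos(y),np.sin(y),0]);l=np.array([-np.sin(y),np.cos(y),0])
    nn=-.5*e+np.array([0,0,.866]);ex=.866*e+np.array([0,0,.5]);w=(P-M)*1e3;S=w@ex;L=w@l;D=w@nn
    def face(m): return np.nanmedian(D[m]).round(2),m.sum()
    for nm,lo,hi in(("up",8,21),("mid",-8,8),("low",-22,-8)):
        print(n,nm,'packer',face((abs(L)<20)&(S>lo)&(S<hi)&(abs(D-2)<6)),'stone L',face((L>76)&(L<115)&(S>lo)&(S<hi)&(abs(D-2)<8)),'stone R',face((L<-76)&(L>-115)&(S>lo)&(S<hi)&(abs(D-2)<8)))
P0=np.load("topP0.npy");f=np.load("top10.npz");P=cloud("top",f['d'])
for nm,(u,v),r in(("d",(379,254),14),("b",(399,205),12),("chip",(364,231),8),("strip",(364,166),30),("decoy",(316,233),13)):
    o=[]
    for Q in(P0,P):
        q=Q[v-r:v+r+1,u-r:u+r+1].reshape(-1,3); q=q[(q[:,2]>.006)&(q[:,2]<.05)]; o.append((len(q),(q.mean(0)*1e3).round(1).tolist()))
    print(nm,o)
cv2.imwrite('pics/t10.png',f['p'][:,:,::-1])
E
```

```text
top up packer (np.float64(1.77), np.int64(61)) stone L (np.float64(2.01), np.int64(61)) stone R (np.float64(1.99), np.int64(33))
top mid packer (np.float64(2.01), np.int64(74)) stone L (np.float64(1.96), np.int64(76)) stone R (np.float64(2.35), np.int64(32))
top low packer (np.float64(1.94), np.int64(60)) stone L (np.float64(1.74), np.int64(62)) stone R (np.float64(1.91), np.int64(18))
side up packer (np.float64(1.62), np.int64(45)) stone L (np.float64(2.14), np.int64(34)) stone R (np.float64(1.79), np.int64(46))
side mid packer (np.float64(1.26), np.int64(55)) stone L (np.float64(1.28), np.int64(40)) stone R (np.float64(1.94), np.int64(54))
side low packer (np.float64(2.18), np.int64(42)) stone L (np.float64(0.83), np.int64(39)) stone R (np.float64(1.46), np.int64(48))
d [(330, [461.2, -246.3, 22.1]), (334, [461.0, -246.4, 21.8])]
b [(257, [606.7, -309.7, 13.9]), (251, [606.8, -310.1, 14.2])]
chip [(87, [530.7, -206.1, 11.0]), (88, [531.6, -206.0, 11.4])]
strip [(950, [724.3, -208.4, 19.7]), (940, [725.2, -208.8, 19.6])]
decoy [(205, [527.4, -63.0, 10.3]), (32, [545.4, -70.5, 10.8])]
```

View pics/t10.png

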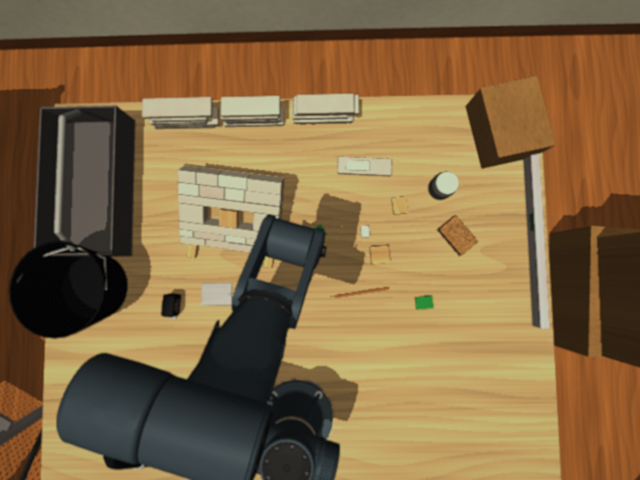

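The top view shows the packer flush in the gap at about (228,217), and the spares and other visible things unmoved. The arm hides part of the green decoy. Handing in.

```bash
python3 -c "
from station import job; print(job.sign_off())"
```

```text
the job is handed in; nothing more can be done
None
```

The gap is packed flush and the job is handed in at about 37 s on the robot clock, with no verdict reported.

**Depth:** shut fingers touched the stone at TCP z 0.1399 and the pad at 0.1050. That is 30.2 mm square to the faces, so the depth is 30 mm, and the cameras agreed at 29–30 mm. I used packers a (11 mm) and c (19 mm).

**Placing:** each packer was swung to the slope in the grip by pressing it on the upper mouth edge. It was then lowered along the panel's normal until firm contact and released. Packer a went in first, with c on top. On the way in, packer a caught on the upper edge at about 11 N, so I moved it slightly downslope and it seated freely.

**Last checks:**
- **Flush:** in both cameras the top packer lies about 0.2–0.3 mm below the stone faces. The side camera hinted at up to 2° of tilt, with the uphill end low. The top camera showed about 1° at most.
- **Centring:** it is centred across the gap to about 1 mm. Up the slope it sits about 2 mm low, close to the lower wall, within the 5 mm of slack.
- **Other things:** spare packers b and d, the chip and the stone strip measured within 1 mm of where they began. The other bystanders looked unmoved in the last picture but were not measured. The green decoy by the panel was mostly hidden by the arm, so it is unconfirmed.

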